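# Sweep the reference metal slugs into the tray's trough

## Task

Pick up the orange-handled sweeper and use it to sweep all six metal slugs (four copper discs, two aluminium bars) off the white deck of the sorting tray into the trough at its end, without touching the slugs with the gripper or the arm. Then stand the sweeper upright again in the middle of its blue mat and let go, and leave the bottle, jar, beaker, box and spatula where they are.

Things in the scene. Friction and masses are not known exactly. Their poses are not given: they have to be found in the camera images.
- tray: fixed tray: white deck, top 40 mm above the bench, x -120 (open end) to +95 mm, then a sunk green-floored trough. Origin on the bench plane, +x along the deck to the trough, y across, z up. Steel side rails along deck and trough, inner faces at y -85 and +85 mm, 6 mm thick, tops 58 mm above the bench
- trough (a point): middle of the trough's floor, 6 mm above the bench (34 mm below the deck). The trough spans tray x +95 to +179 mm and y -85 to +85 mm; its end wall, 6 mm thick, rises to 58 mm above the bench
- sweeper: hand sweeper standing upright on the blue mat: a black foot 28 mm (x) x 110 mm (y, its long sweeping faces) x 35 mm high, with an upright orange square handle 30 x 30 mm on its middle, from 35 to 115 mm above its underside. Origin: centre of its underside, z up. 0.25 kg
- mat: flat blue mat fixed on the bench, 110 mm (x) x 160 mm (y) x 4 mm thick; origin at the centre of its underside
- disc1: copper disc slug, 24 mm diameter, 12 mm thick, lying flat somewhere on the tray's deck at the start; origin at its centre
- disc2: copper disc slug, 24 mm diameter, 12 mm thick, lying flat somewhere on the tray's deck at the start; origin at its centre
- disc3: copper disc slug, 24 mm diameter, 12 mm thick, lying flat somewhere on the tray's deck at the start; origin at its centre
- disc4: copper disc slug, 24 mm diameter, 12 mm thick, lying flat somewhere on the tray's deck at the start; origin at its centre
- bar1: bright aluminium bar slug, 30 x 18 x 14 mm (14 mm high), lying on the tray's deck at the start; origin at its centre, x along its length
- bar2: bright aluminium bar slug, 30 x 18 x 14 mm (14 mm high), lying on the tray's deck at the start; origin at its centre, x along its length
- bottle: amber bottle, 68 mm diameter, 150 mm high, bystander; origin under its centre
- jar: white jar, 60 mm diameter, 90 mm high, bystander; origin under its centre
- beaker: glass beaker, 72 mm diameter, 95 mm high, bystander; origin under its centre
- vialbox: cardboard box, 90 x 70 x 45 mm, bystander; origin under its centre
- spatula: slim steel lab spatula, 190 mm long, 6 mm thick, lying to the right of the tray, bystander; origin under its middle
Not all that is in view belongs to the job. Leave any red look-alike of the bar2 alone.

How it is judged:
By the outcome, as a careful person would: the job done as asked, in the order asked, and still so for the second after the job is handed in, with the robot touching nothing.
It also fails if it takes over 58 s, if anything falls off the work surface, if the arm or the gripper's body presses on something with over 40 N, if the wrist force passes 120 N, or if a joint passes its speed limit or range.

## Robot

A 6-joint arm with a two-finger parallel gripper is mounted at the origin on the work surface. World frame = base frame: x ahead of the robot, y to its left, z up, the work surface at z = 0. Lengths are in m, angles in degrees, forces in N, time in s.
With the tool pointing down it reaches from about 0.325 to 0.75 m from the base axis. Payload 7.6 kg.
Tool frame: the origin (TCP) lies midway between the tips of the shut fingers; the grasp point (between the pads) lies 19 mm behind it (arm.pinch_z is the distance from the TCP to the grasp point, in m); z points along the fingers, y is the direction in which the jaws open and shut (so a half turn about z gives the same grasp; the last joint's range is limited). The gripper opens to 85 mm and grips with 20 to 120 N. Pads are 22 mm wide; open, the fingers measure 114 mm over their backs; the gripper's body (76 mm by 85 mm) begins 54 mm behind the grasp point. The pads swing forward as they close: fully open they stand 13 mm farther back than shut.
Start: joints at [-68.6, 2.991, 80.254, -0, 96.75, -4.028], TCP at [0.225, -0.474, 0.231] pointing down, gripper open.
Joint ranges: [-166.34, 166.34], [-52.06, 124.39], [6.96, 135.62], [-60.46, 240.46], [14.63, 156.25], [-167.68, 167.68]. Speed limits (degrees/s): [147.25, 147.25, 172.46, 180, 180, 180].

## Interface

Orientations are given as a 3x3 rotation matrix whose columns are the frame's x, y, z axes.
In Python, from station import arm gives the robot as it stands. The module is installed in compiled form; this text tells all that it offers.
- The arm moves only by the tool step_arm, never from a script. Its argument "motion" is a list of rows, each a list of 7 numbers: the shift along the tool's x, y, z in cm, then the turn, a rotation vector about the tool's x, y, z in degrees, then the finger opening in cm, from 0 to 8.54. In form: [[dx, dy, dz, wx, wy, wz, jaw], ...]. A call has 1 to 8 rows; each row is the pose to reach, as a shift and turn from the pose measured when the call began, along the tool's axes at that moment; what a row does not reach only later rows make up. A row lasts 1/8 s, in which the tool goes at most 62.5 mm and 10.7 degrees, less where a joint would pass 70% of its speed; a pose out of reach is approached as far as the arm can. A call with a gripper value outside its range is refused whole. The fingers move at their own pace and stop on an object; the grip force is fixed at half the most. Time passes only in rows, so rows that repeat a pose let the fingers close. It gives the time, the measured TCP pose, the force and the opening at its end, in the units of the state.
- arm.read_state(): the state, without advancing time (a new reading comes with each control period).
- arm.camera(name): name is "side" or "top"; returns a dict with "frame" (384x512x3 uint8, red, green, blue), "mtx" (3x3 intrinsics, pixels), "origin" and "orientation" of the camera in the world. Camera axes: x right, y down, z forward; pixel columns grow to the right and rows downward; lengths in m; the calibration is good to about 2 mm. A picture is of the moment at which its call begins. There is no depth.
- arm.hand_in(): hands the job in, once; it reports no verdict.
The state is a dict: "time": time; "qpos": joint angles; "qvel": joint speeds; "joint_efforts": joint torques, N m; "position": TCP position; "eef_rot": TCP orientation; "contact_force": force on the tool from outside, world axes, zero at the start; "ft_torque": the same for the moment, N m; "finger_gap": finger opening in m.
Only numpy, scipy, OpenCV 4.12 (cv2) and the standard library are available. Lean on these libraries where they do the work, as an engineer would, in place of code of your own. Each camera call takes 0.05 s, during which the arm holds its last target. There are 200 camera calls.

## Working session

There is one attempt and no reset: what is moved stays moved. The work goes in short steps, Python scripts to look and compute and a tool call to move; the robot and the scene stay as the last step left them, time stands still between calls to the robot, and variables do not carry over. Pictures are saved under pics/ and viewed, about 8 in all and at most 12, crops included, and the job is handed in when it is done.

Besides the shell and the picture viewer there is one more tool, called after "Call:" by a JSON object that holds its "method" and its "body", one argument or row to a line. step_arm: Moves the arm, as the interface text tells. Its arguments: {"type":"object","properties":{"motion":{"type":"array","items":{"type":"array","items":{"type":"number"}}}},"required":["motion"]}

```bash
mkdir -p pics
cat > h.py <<'E'
import numpy as np, cv2
from station import arm
def snap(n,f):
    c=arm.camera(n); cv2.imwrite('pics/'+f,c['frame'][:,:,::-1]); np.savez('pics/'+f[:-4]+'.npz',**c); return c
def proj(c,p):
    q=np.asarray(c['orientation']).T@(np.asarray(p,float)-np.asarray(c['origin'])); q=np.asarray(c['mtx'])@q; return q[:2]/q[2]
def ray(c,uv,z):
    d=np.asarray(c['orientation'])@np.linalg.solve(np.asarray(c['mtx']),[uv[0],uv[1],1]); o=np.asarray(c['origin']); return o+d*(z-o[2])/d[2]
E
python3 - <<'E'
from h import *
a=snap('top','t0.png');b=snap('side','s0.png')
for c in(a,b):print(c['origin'],c['orientation'],c['mtx'])
s=arm.read_state();print(s)
E
```

```text
[ 0.40883924 -0.01113486  1.25113336] [[-0.02361374 -0.98985735  0.1400886 ]
 [-0.99949594  0.02040124 -0.02432403]
 [ 0.02121934 -0.14059236 -0.98984015]] [[411.98746469   0.         255.29852692]
 [  0.         411.98746469 190.87324329]
 [  0.           0.           1.        ]]
[0.37897797 0.58416603 0.54638832] [[-0.95343804 -0.17171761  0.24792934]
 [-0.3014486   0.56768992 -0.76606586]
 [-0.00919999 -0.80513429 -0.5930212 ]] [[348.12924105   0.         259.21756571]
 [  0.         348.12924105 192.34134566]
 [  0.           0.           1.        ]]
{'time': 0.1, 'qpos': array([-6.86017867e+01,  3.02435354e+00,  8.03065171e+01, -1.23678266e-04,
        9.67501277e+01, -4.02651253e+00]), 'qvel': array([-0.00017208, -0.09909167, -0.08237984,  0.10613121, -0.03652771,
       -0.03177365]), 'joint_efforts': array([ 2.14833679e-03, -3.82581604e+01, -3.60984707e+01,  1.31974073e-05,
        4.76341462e-03, -2.14992116e-05]), 'position': array([ 0.22532944, -0.47388931,  0.23055589]), 'eef_rot': array([[ 9.03150237e-01,  4.29324332e-01, -5.17776879e-04],
       [ 4.29324633e-01, -9.03149284e-01,  1.31545675e-03],
       [ 9.71277735e-05, -1.41034945e-03, -9.99999001e-01]]), 'contact_force': array([ 0.85644573,  0.05080144, -0.43620912]), 'ft_torque': array([ 0.04125061, -0.0132903 , -0.02367625]), 'finger_gap': 0.08522069165985503}
```

View pics/t0.png

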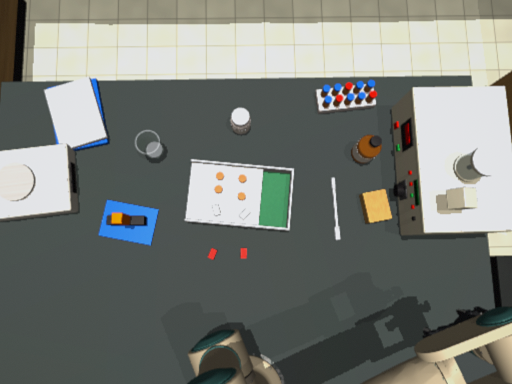

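View pics/s0.png

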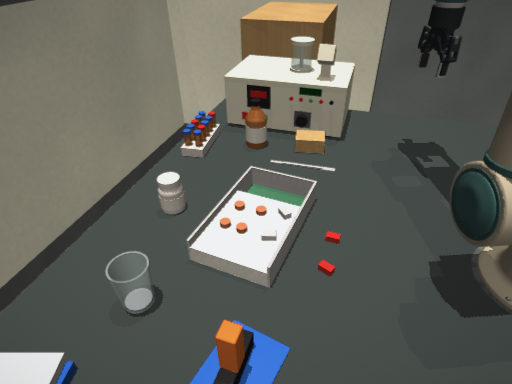

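Top: sweeper on the mat at (127,220), tray (187-293, 160-230) with the trough on the right, four discs around (220-242, 176-197) and bars at (216,210) and (244,213). The look-alikes are the two red bars at (212,254) and (244,253), which I leave alone. Nothing else looks like the orange-handled sweeper (the box at (376,206) is cardboard). One close crop to check.

Run:
```python
from h import *
im=cv2.imread('pics/t0.png')[150:265,90:305]
cv2.imwrite('pics/c0.png',cv2.resize(im,None,fx=3.7,fy=3.7,interpolation=cv2.INTER_CUBIC)[:600])
c=dict(np.load('pics/t0.npz')); f=c['frame'].astype(int); R,G,B=f[...,0],f[...,1],f[...,2]
def blobs(m,n,z,amin=12):
    k,l,s,ce=cv2.connectedComponentsWithStats(m.astype(np.uint8))
    for i in range(1,k):
        if s[i,4]>=amin:
            pts=np.argwhere(l==i)[:,::-1].astype(np.float32)
            r=cv2.minAreaRect(pts); bx=[ray(c,p,z)[:2].round(4).tolist() for p in cv2.boxPoints(r)]
            print(n,ce[i].round(1),s[i,4],ray(c,ce[i],z)[:2].round(4),bx)
win=np.zeros(R.shape,bool);win[150:265,90:305]=1
blobs((B>150)&(R<90)&win,'blue',.004)
blobs((R>180)&(G<150)&(G>70)&(B<110)&win,'orange',.052)
blobs((G>R+40)&(G>B+20)&win,'green',.006)
blobs((R>200)&(G>200)&win,'white',.04)
blobs((R>150)&(G<60)&win,'red',.014)
```

```text
blue [129.  222.7] 1514 [0.4965 0.3401] [[0.4615, 0.4321], [0.5712, 0.4144], [0.5368, 0.2531], [0.4275, 0.2727]]
green [274.1 199.3] 1447 [ 0.5581 -0.0985] [[0.4818, -0.0485], [0.6448, -0.0662], [0.6361, -0.1496], [0.4731, -0.1304]]
white [223.9 195. ] 3911 [0.5697 0.0523] [[0.4989, 0.1673], [0.6703, 0.1518], [0.6442, -0.0809], [0.473, -0.0607]]
white [290.3 197.6] 98 [ 0.5579 -0.1442] [[0.6445, -0.1375], [0.6441, -0.1555], [0.4649, -0.149], [0.4653, -0.1313]]
```

View pics/c0.png

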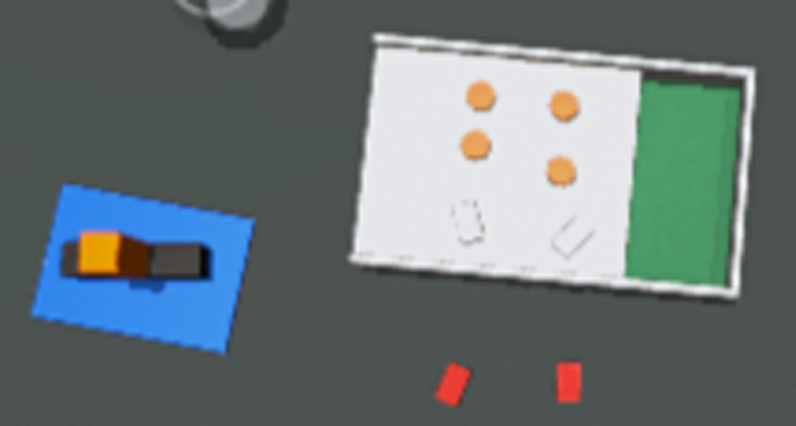

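The crop confirms the sweeper: orange handle top at crop (98,253), black foot from (62,258) to (208,262). The tray, four discs and two white bars are clear too.

Run:
```python
from h import *
c=dict(np.load('pics/t0.npz'));P=lambda u,v,z:ray(c,(90+(u+.5)/3.7-.5,150+(v+.5)/3.7-.5),z)[:2]
# tray fit from rail-top outer corners (tray coords)
T=np.array([[-.12,.091],[-.12,-.091],[.185,.091],[.185,-.091]])
W=np.array([P(375,35,.058),P(350,263,.058),P(755,69,.058),P(738,299,.058)])
tc,wc=T-T.mean(0),W-W.mean(0)
th=np.arctan2((tc[:,0]*wc[:,1]-tc[:,1]*wc[:,0]).sum(),(tc*wc).sum());R=np.array([[np.cos(th),-np.sin(th)],[np.sin(th),np.cos(th)]])
o=W.mean(0)-R@T.mean(0);print('tray',o,np.degrees(th),'res',(W-(T@R.T+o)).round(4).tolist())
for n,u,v,z in[('d',481,96,.052),('d',564,105,.052),('d',475,145,.052),('d',561,171,.052),('b',467,222,.054),('b',572,236,.05)]:
    print(n,(R.T@(P(u,v,z)-o)).round(4))
f=[P(*q,.039) for q in[(62,242),(62,276),(208,244),(208,279)]];print('foot',np.round(f,4),'mid',np.mean(f,0))
h=[P(*q,.119) for q in[(80,234),(120,231),(80,275),(120,274)]];print('handle',np.round(h,4),np.mean(h,0))
m=[P(*q,.004) for q in[(62,184),(254,219),(33,316),(226,353)]];print('mat',np.round(m,4),np.mean(m,0))
for n,u,v in[('disc obstacles beaker',205,5)]:print(n,P(u,v,0))
# side check of handle, reproject
s=dict(np.load('pics/s0.npz'))
hc=np.mean(h,0)
for k in[(.015,.015),(.015,-.015),(-.015,.015),(-.015,-.015)]:print(proj(s,[hc[0]+k[0],hc[1]+k[1],.119]).round(1),end=' ')
```

```text
tray [0.57214055 0.03796277] -96.39049108263646 res [[0.0003, -0.0002], [-0.0001, -0.0007], [0.0008, 0.0005], [-0.001, 0.0003]]
d [-0.0315  0.051 ]
d [0.0351 0.0498]
d [-0.0322  0.0112]
d [ 0.0376 -0.0033]
b [-0.0322 -0.0505]
b [ 0.051  -0.0538]
foot [[0.518  0.3964]
 [0.4911 0.3957]
 [0.5139 0.2816]
 [0.4862 0.2812]] mid [0.50229157 0.33869705]
handle [[0.5164 0.3564]
 [0.518  0.3271]
 [0.4861 0.3557]
 [0.4862 0.3264]] [0.50168864 0.34141246]
mat [[0.5687 0.4094]
 [0.5366 0.2529]
 [0.4617 0.4298]
 [0.4284 0.2744]] [0.49885616 0.34162094]
disc obstacles beaker [0.71750039 0.29618689]
[215.  336.4] [223.6 317.3] [236.2 342.7] [243.9 323. ]
```

```bash
cat >> h.py <<'E'
from scipy.spatial.transform import Rotation as Ro
O=np.array([.5721,.0380]);TH=np.radians(-96.39);RT=np.array([[np.cos(TH),-np.sin(TH)],[np.sin(TH),np.cos(TH)]])
def W(x,y): return O+RT@[x,y]
def go(p,yaw,s=None):
    "yaw: world angle of tool y, tool down"
    s=s or arm.read_state(); y=np.radians(yaw); Y=np.array([np.cos(y),np.sin(y),0]);Z=np.array([0,0,-1.]);T=np.c_[np.cross(Y,Z),Y,Z]
    E=s['eef_rot']; return np.r_[E.T@(np.asarray(p)-s['position'])*100, Ro.from_matrix(E.T@T).as_rotvec(degrees=True)].round(2).tolist()
E
python3 -c "
from h import *
print(go([.502,.340,.2],-2))"
```

```text
[59.93, -61.62, 3.15, -0.07, -0.05, -62.58]
```

Call:
{"method": "step_arm", "body": {
  "motion": [
    [5, -5, 0, 0, 0, -8, 8.5],
    [10, -10, 0, 0, 0, -16, 8.5],
    [14.5, -14.5, 0, 0, 0, -24, 8.5],
    [19, -19, 0, 0, 0, -32, 8.5],
    [23.5, -23.5, 0, 0, 0, -40, 8.5],
    [28, -28, 0, 0, 0, -48, 8.5],
    [32, -32, 0, 0, 0, -55, 8.5],
    [36, -36, 0, 0, 0, -62.5, 8.5]
  ]
}}

```text
time: 1.1
position: [0.3929, -0.0009, 0.231]
eef_rot: [[0.032, 0.999, -0.0], [0.999, -0.032, 0.001], [0.001, -0.0, -1.0]]
contact_force: [0.6, -0.5, -0.9]
finger_gap: 0.085
```

```bash
python3 -c "
from h import *
s=arm.read_state();print(s['position'],s['qpos'].round(1),s['time'])
print(go([.502,.340,.2],-2))"
```

```text
[ 0.39290084 -0.00090044  0.23102002] [-5.600e+00 -1.910e+01  1.002e+02  1.000e-01  9.890e+01 -3.700e+00] 1.1
[34.42, 9.82, 3.14, -0.01, -0.07, 0.17]
```

Call:
{"method": "step_arm", "body": {
  "motion": [
    [5.5, 1.6, 0.5, 0, 0, 0, 8.5],
    [11, 3.1, 1, 0, 0, 0, 8.5],
    [16.5, 4.7, 1.5, 0, 0, 0, 8.5],
    [22, 6.3, 2, 0, 0, 0, 8.5],
    [27.5, 7.8, 2.5, 0, 0, 0, 8.5],
    [32, 9.2, 3, 0, 0, 0, 8.5],
    [34.4, 9.8, 3.1, 0, 0, 0, 8.5],
    [34.4, 9.8, 3.1, 0, 0, 0, 8.5]
  ]
}}

```text
time: 2.1
position: [0.5014, 0.3409, 0.199]
eef_rot: [[0.03, 1.0, -0.002], [1.0, -0.03, 0.0], [0.0, -0.002, -1.0]]
contact_force: [-0.0, -1.0, -0.5]
finger_gap: 0.0854
```

Run:
```python
from h import *
a=snap('top','t1.png');b=snap('side','s1.png')
A=cv2.resize(a['frame'][150:270,60:220],(640,480),interpolation=3)
cv2.imwrite('pics/c1.png',cv2.resize(b['frame'][230:384,140:340],(800,616),interpolation=3)[:600,:,::-1])
print(go([.502,.340,.07],-2)); s=arm.read_state();print(s['position'],proj(b,s['position']))
# predicted handle top corners in crop coords (4x)
for k in[(.015,.015),(.015,-.015),(-.015,-.015),(-.015,.015)]:print((proj(b,[.502+k[0],.340+k[1],.119])-[140,230])*4)
```

```text
[0.06, 0.05, 12.99, -0.05, -0.02, 0.17]
[0.50163313 0.33934411 0.19990549] [226.36787514 290.11309032]
[300.76623989 421.45814545]
[334.99105116 345.64010976]
[415.97993087 368.33328859]
[385.28027362 446.53282298]
```

View pics/c1.png

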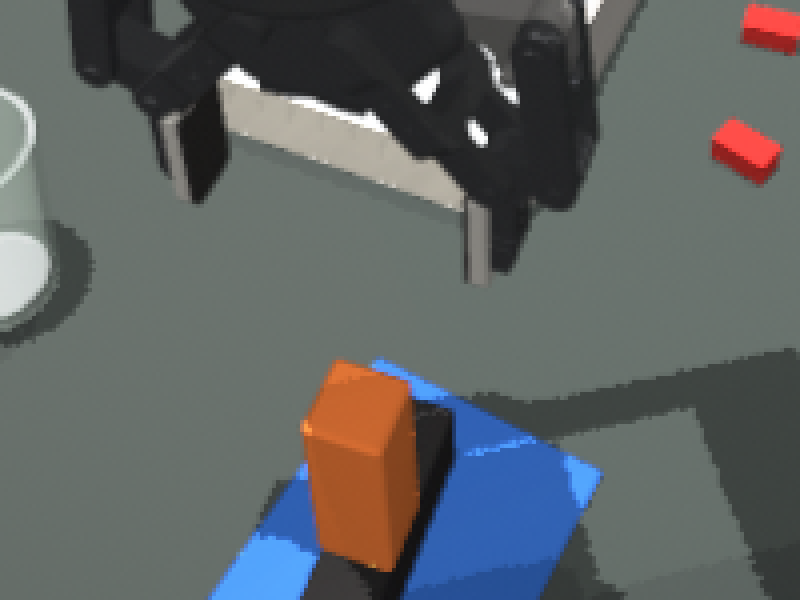

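The crop shows the handle top (302-410, 361-450) between and below the open fingers, within about 4 mm of the prediction, so I go down.

Call:
{"method": "step_arm", "body": {
  "motion": [
    [0.1, 0, 4, 0, 0, 0, 8.5],
    [0.2, 0, 8, 0, 0, 0, 8.5],
    [0.2, 0, 11, 0, 0, 0, 8.5],
    [0.2, 0, 13, 0, 0, 0, 8.5],
    [0.2, 0, 13, 0, 0, 0, 8.5],
    [0.2, 0, 13, 0, 0, 0, 4.5],
    [0.2, 0, 13, 0, 0, 0, 3],
    [0.2, 0, 13, 0, 0, 0, 2]
  ]
}}

```text
time: 3.2
position: [0.502, 0.3416, 0.0709]
eef_rot: [[0.032, 0.999, 0.0], [0.999, -0.032, 0.001], [0.001, 0.0, -1.0]]
contact_force: [0.2, -0.3, 0.2]
finger_gap: 0.0319
```

Call:
{"method": "step_arm", "body": {
  "motion": [
    [0, 0, 0, 0, 0, 0, 1.5],
    [0, 0, 0, 0, 0, 0, 1.5],
    [0, 0, 0, 0, 0, 0, 1.5],
    [0, 0, 0, 0, 0, 0, 1.5]
  ]
}}

```text
time: 3.7
position: [0.502, 0.3417, 0.071]
eef_rot: [[0.032, 0.999, 0.0], [0.999, -0.032, 0.001], [0.001, 0.0, -1.0]]
contact_force: [0.3, -0.2, 0.3]
finger_gap: 0.0293
```

Call:
{"method": "step_arm", "body": {
  "motion": [
    [0, 0, -1, 0, 0, 0, 1.5],
    [0, 0, -2.5, 0, 0, 0, 1.5],
    [0, 0, -5, 0, 0, 0, 1.5],
    [0, 0, -8, 0, 0, 0, 1.5],
    [0, 0, -11, 0, 0, 0, 1.5],
    [0, 0, -11, 0, 0, 0, 1.5]
  ]
}}

```text
time: 4.45
position: [0.5031, 0.3423, 0.1849]
eef_rot: [[0.032, 0.999, 0.006], [0.999, -0.032, 0.005], [0.005, 0.006, -1.0]]
contact_force: [0.4, 0.5, -1.5]
finger_gap: 0.0297
```

Run:
```python
from h import *
b=snap('side','s2.png')
s=arm.read_state();print(s['position'],s['finger_gap'],s['contact_force'],s['qpos'].round(1))
print(s['eef_rot'].round(3))
for y in(83.6,):
  print(W(-.15,.025),go([*W(-.15,.025),.18],y))
```

```text
[0.50233363 0.34179801 0.18221542] 0.029475174239186348 [-0.23714375 -0.32573473 -2.28195812] [30.7 17.2 69.9  0.  92.7 32.6]
[[ 0.032  0.999  0.003]
 [ 0.999 -0.032  0.003]
 [ 0.003  0.003 -1.   ]]
[0.61363901 0.18428572] [-15.39, 11.63, 0.21, 0.24, -0.01, -85.43]
```

View pics/s2.png

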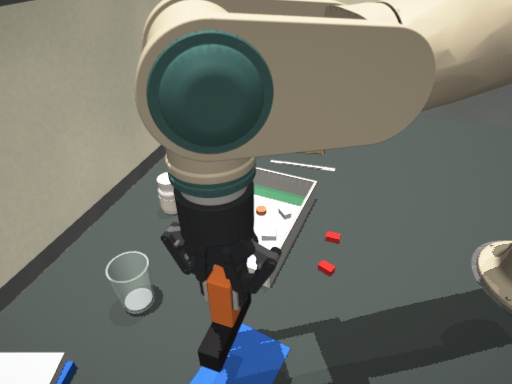

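The sweeper is lifted and held straight. In the picture its foot is at (222,345), clear of the mat.

Run:
```python
from h import *
print(W(-.085,.025),go([*W(-.085,.025),.18],83.6))
```

```text
[0.6064048  0.11968954] [-21.87, 11.11, 0.19, 0.24, -0.01, -85.43]
```

Call:
{"method": "step_arm", "body": {
  "motion": [
    [-2.5, 1.3, 0.2, 0, 0, -10, 1.5],
    [-5.5, 2.8, 0.2, 0, 0, -20, 1.5],
    [-8.5, 4.3, 0.2, 0, 0, -30, 1.5],
    [-11.5, 5.8, 0.2, 0, 0, -40, 1.5],
    [-14.5, 7.3, 0.2, 0, 0, -50, 1.5],
    [-17.5, 8.8, 0.2, 0, 0, -60, 1.5],
    [-20, 10.1, 0.2, 0, 0, -70, 1.5],
    [-21.5, 10.9, 0.2, 0, 0, -80, 1.5]
  ]
}}

```text
time: 5.5
position: [0.6041, 0.1219, 0.1776]
eef_rot: [[-0.98, 0.2, -0.001], [0.2, 0.98, 0.002], [0.001, 0.002, -1.0]]
contact_force: [0.4, 0.5, -2.6]
finger_gap: 0.0294
```

Run:
```python
from h import *
print(go([*W(-.085,.025),.109],83.6))
```

```text
[-0.28, -0.19, 6.86, 0.1, -0.06, -5.17]
```

Call:
{"method": "step_arm", "body": {
  "motion": [
    [-0.2, -0.1, 1, 0, 0, -5.2, 1.5],
    [-0.3, -0.2, 3, 0, 0, -5.2, 1.5],
    [-0.3, -0.2, 4, 0, 0, -5.2, 1.5],
    [-0.3, -0.2, 4, 0, 0, -5.2, 1.5]
  ]
}}

```text
time: 6.0
position: [0.6057, 0.1196, 0.1357]
eef_rot: [[-0.994, 0.111, -0.004], [0.111, 0.994, 0.002], [0.004, 0.001, -1.0]]
contact_force: [0.7, 0.3, -2.1]
finger_gap: 0.0296
```

Run:
```python
from h import *
a=snap('top','t2.png');b=snap('side','s3.png')
cv2.imwrite('pics/c3.png',cv2.resize(b['frame'][150:300,160:360],(800,600),interpolation=3)[:,:,::-1])
print(go([*W(-.085,.025),.109],83.6),arm.read_state()['position'])
```

```text
[0.03, -0.01, 2.89, 0.11, -0.02, 0.02] [0.60670476 0.11973469 0.13787912]
```

View pics/c3.png

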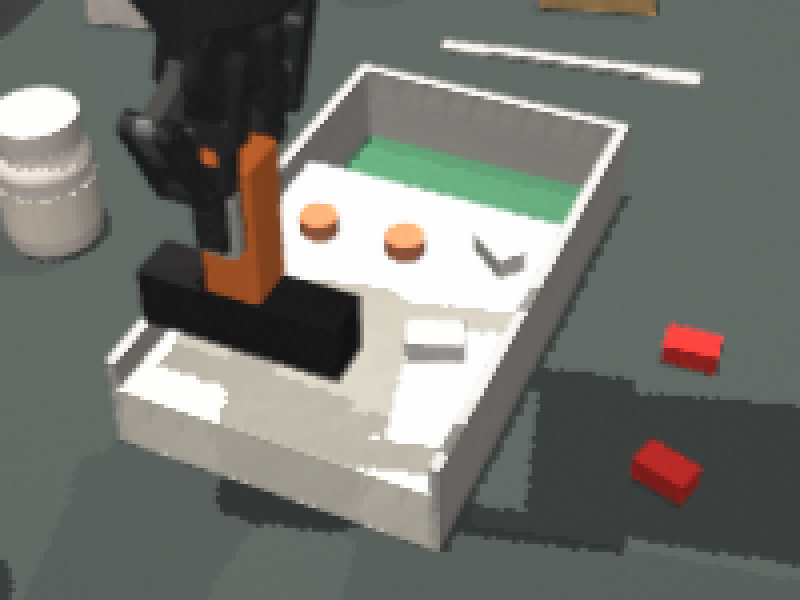

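Run:
```python
from h import *
b=dict(np.load('pics/s3.npz'))
for x,y,z in[(-.099,.08,.071),(-.099,-.03,.071),(-.099,.08,.106),(-.099,-.03,.106)]:print(x,y,z,((proj(b,[*W(x,y),z])-[160,150])*4).round(0))
for q in[(145,318),(345,378)]:print(RT.T@(ray(b,(160+q[0]/4,150+q[1]/4),.071)[:2]-O))
```

```text
-0.099 0.08 0.071 [142. 318.]
-0.099 -0.03 0.071 [339. 380.]
-0.099 0.08 0.106 [134. 265.]
-0.099 -0.03 0.106 [336. 326.]
[-0.09863039  0.07858667]
[-0.09678774 -0.03233831]
```

The crop shows the foot level over the deck between the left rail and bar1. It agrees with the prediction to 2 mm, and the discs are ahead of it at crop (320,220) and (405,240).

Call:
{"method": "step_arm", "body": {
  "motion": [
    [0, 0, 1.5, 0, 0, 0, 1.5],
    [0, 0, 2.9, 0, 0, 0, 1.5],
    [0, 0, 2.9, 0, 0, 0, 1.5],
    [0, -1, 2.9, 0, 0, 0, 1.5],
    [0, -2.5, 2.9, 0, 0, 0, 1.5],
    [0, -4, 2.9, 0, 0, 0, 1.5],
    [0, -5.5, 2.9, 0, 0, 0, 1.5],
    [0, -7, 2.9, 0, 0, 0, 1.5]
  ]
}}

```text
time: 7.1
position: [0.5988, 0.049, 0.1089]
eef_rot: [[-0.994, 0.111, 0.0], [0.111, 0.994, 0.002], [0.0, 0.002, -1.0]]
contact_force: [0.6, 2.1, -2.1]
finger_gap: 0.0295
```

Run:
```python
from h import *
s=arm.read_state();print(go([*W(.094,.025),.109],83.6),s['position'],s['contact_force'])
```

```text
[0.03, -10.79, -0.04, 0.12, -0.01, -0.0] [0.59882522 0.04897755 0.10886216] [ 0.58699505  2.10833514 -2.14298604]
```

Call:
{"method": "step_arm", "body": {
  "motion": [
    [0, -1.5, 0, 0, 0, 0, 1.5],
    [0, -3, 0, 0, 0, 0, 1.5],
    [0, -4.5, 0, 0, 0, 0, 1.5],
    [0, -6, 0, 0, 0, 0, 1.5],
    [0, -7.5, 0, 0, 0, 0, 1.5],
    [0, -9, 0, 0, 0, 0, 1.5],
    [0, -10.3, 0, 0, 0, 0, 1.5],
    [0, -10.8, 0, 0, 0, 0, 1.5]
  ]
}}

```text
time: 8.1
position: [0.5866, -0.0595, 0.1085]
eef_rot: [[-0.994, 0.113, -0.0], [0.113, 0.994, 0.002], [0.0, 0.002, -1.0]]
contact_force: [0.1, 0.0, -2.5]
finger_gap: 0.0295
```

Run:
```python
from h import *
b=snap('side','s4.png')
cv2.imwrite('pics/c4.png',cv2.resize(b['frame'][150:300,160:360],(800,600),interpolation=3)[:,:,::-1])
s=arm.read_state();print(go([*W(.094,.025),.18],83.6),s['position'],s['contact_force'])
```

```text
[0.03, 0.15, -7.15, 0.1, -0.02, -0.06] [ 0.58661098 -0.05955822  0.10853767] [ 0.31197896 -0.42477214 -2.00754129]
```

View pics/c4.png

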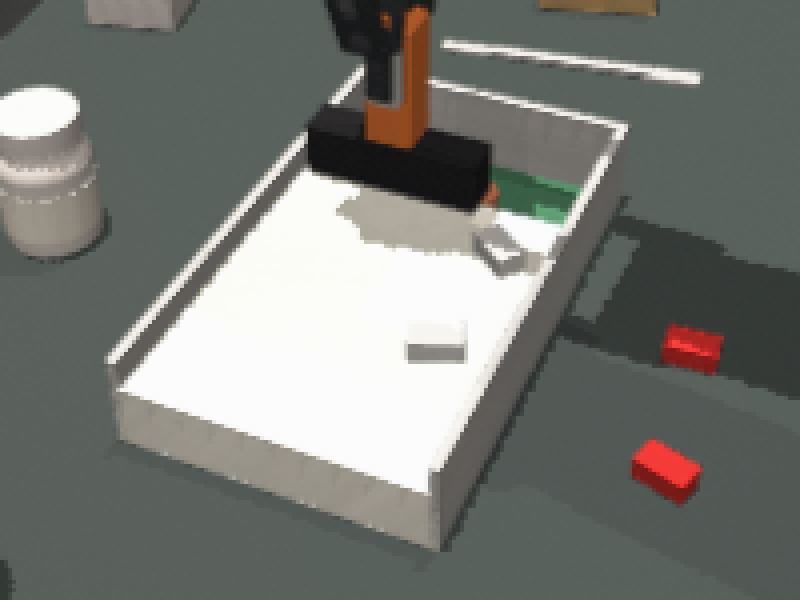

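The discs are all off the deck; one peeks out in the trough at crop (490,195). Both bars remain at (435,340) and (500,250). Now the second pass.

Call:
{"method": "step_arm", "body": {
  "motion": [
    [0, 0, -3, 0, 0, 0, 1.5],
    [0, 0, -6, 0, 0, 0, 1.5],
    [1, 4, -6, 0, 0, 0, 1.5],
    [2.5, 8.5, -6, 0, 0, 0, 1.5],
    [4, 13, -6, 0, 0, 0, 1.5],
    [4.9, 16.5, -6, 0, 0, 0, 1.5],
    [4.9, 18, -6, 0, 0, 0, 1.5],
    [4.9, 18, -4, 0, 0, 0, 1.5]
  ]
}}

```text
time: 9.15
position: [0.5593, 0.1259, 0.1505]
eef_rot: [[-0.994, 0.111, 0.004], [0.111, 0.994, 0.002], [-0.004, 0.003, -1.0]]
contact_force: [-0.8, -0.6, -3.6]
finger_gap: 0.0293
```

Run:
```python
from h import *
s=arm.read_state();print(go([*W(-.085,-.024),.109],83.6),s['position'],s['contact_force'])
```

```text
[0.17, -0.1, 4.15, 0.15, 0.21, 0.04] [0.55934825 0.12588232 0.15047651] [-0.83341011 -0.59559151 -3.5717778 ]
```

Call:
{"method": "step_arm", "body": {
  "motion": [
    [0.2, -0.1, 1.5, 0, 0.2, 0, 1.5],
    [0.2, -0.1, 3, 0, 0.2, 0, 1.5],
    [0.2, -0.1, 4.15, 0, 0.2, 0, 1.5],
    [0.2, -0.1, 4.15, 0, 0.2, 0, 1.5],
    [0.2, -1.5, 4.15, 0, 0.2, 0, 1.5],
    [0.2, -3, 4.15, 0, 0.2, 0, 1.5],
    [0.2, -4.5, 4.15, 0, 0.2, 0, 1.5],
    [0.2, -6, 4.15, 0, 0.2, 0, 1.5]
  ]
}}

```text
time: 10.15
position: [0.5508, 0.0652, 0.109]
eef_rot: [[-0.994, 0.111, 0.001], [0.111, 0.994, 0.003], [-0.0, 0.003, -1.0]]
contact_force: [0.7, 0.5, -2.1]
finger_gap: 0.0294
```

Run:
```python
from h import *
s=arm.read_state();print(go([*W(.094,-.024),.109],83.6),s['position'],s['contact_force'])
```

```text
[-0.02, -11.87, -0.03, 0.15, 0.03, 0.01] [0.5507808  0.06522314 0.10899163] [ 0.69513548  0.4856953  -2.05095083]
```

Call:
{"method": "step_arm", "body": {
  "motion": [
    [0, -1.5, 0, 0, 0, 0, 1.5],
    [0, -3, 0, 0, 0, 0, 1.5],
    [0, -4.5, 0, 0, 0, 0, 1.5],
    [0, -6, 0, 0, 0, 0, 1.5],
    [0, -7.5, 0, 0, 0, 0, 1.5],
    [0, -9, 0, 0, 0, 0, 1.5],
    [0, -10.7, 0, 0, 0, 0, 1.5],
    [0, -11.9, 0, 0, 0, 0, 1.5]
  ]
}}

```text
time: 11.15
position: [0.5374, -0.0543, 0.1087]
eef_rot: [[-0.994, 0.112, 0.001], [0.112, 0.994, 0.002], [-0.0, 0.003, -1.0]]
contact_force: [-0.3, 0.7, -2.1]
finger_gap: 0.0291
```

Call:
{"method": "step_arm", "body": {
  "motion": [
    [0, 0, 0, 0, 0, 0, 1.5],
    [0, 0, -3, 0, 0, 0, 1.5],
    [0, 0, -7, 0, 0, 0, 1.5],
    [0, 4, -8, 0, 0, 0, 1.5],
    [0, 9, -8, 0, 0, 0, 1.5],
    [0, 14, -8, 0, 0, 0, 1.5],
    [0, 20, -8, 0, 0, 0, 1.5],
    [0, 25, -8, 0, 0, 0, 1.5]
  ]
}}

```text
time: 12.15
position: [0.5651, 0.1966, 0.1893]
eef_rot: [[-0.994, 0.111, 0.001], [0.111, 0.994, 0.003], [-0.001, 0.003, -1.0]]
contact_force: [-0.1, -0.0, -3.3]
finger_gap: 0.0297
```

Run:
```python
from h import *
b=snap('side','s5.png');a=snap('top','t5.png')
A=cv2.resize(a['frame'][150:240,180:300],(480,360),interpolation=3);B=cv2.resize(b['frame'][150:270,180:330],(450,360),interpolation=3)
im=np.hstack([A,B]);im=cv2.resize(im,(800,int(360*800/930)));cv2.imwrite('pics/c5.png',im[:,:,::-1])
s=arm.read_state();print(go([.5,.3417,.17],-2),s['position'],s['time'])
```

```text
[7.93, 13.49, 1.94, 0.17, -0.19, 85.93] [0.56460112 0.19911428 0.18877507] 12.25
```

View pics/c5.png

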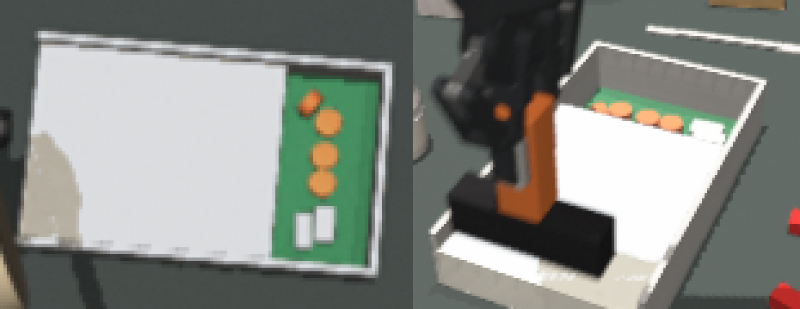

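All six slugs are in the trough: in the left panel the discs are at (310,102), (328,122), (323,155) and (321,182), and the bars at (303,230) and (325,223). The deck is clear. Now I return the sweeper, aligned with the mat.

Run:
```python
from h import *
print(go([.5,.340,.17],-10))
```

```text
[7.91, 13.32, 1.94, 0.16, -0.21, 93.93]
```

Call:
{"method": "step_arm", "body": {
  "motion": [
    [1, 2, 0, 0, 0, 10, 1.5],
    [2, 4, 0, 0, 0, 20, 1.5],
    [3, 6, 0, 0, 0, 30, 1.5],
    [4, 8, 0, 0, 0, 40, 1.5],
    [5, 10, 0, 0, 0, 50, 1.5],
    [6, 11.5, 0.5, 0, 0, 60, 1.5],
    [7, 13, 1, 0, 0, 70, 1.5],
    [7.9, 13.3, 1.9, 0, 0, 80, 1.5]
  ]
}}

```text
time: 13.25
position: [0.4997, 0.3406, 0.1703]
eef_rot: [[-0.064, 0.998, 0.0], [0.998, 0.064, 0.004], [0.004, 0.001, -1.0]]
contact_force: [0.0, -0.4, -2.3]
finger_gap: 0.0293
```

Run:
```python
from h import *
print(go([.5,.340,.085],-10))
```

```text
[-0.1, 0.02, 8.53, 0.0, -0.26, 13.65]
```

Call:
{"method": "step_arm", "body": {
  "motion": [
    [-0.1, 0, 0, 0, -0.2, 8, 1.5],
    [-0.1, 0, 1, 0, -0.2, 13.6, 1.5],
    [-0.1, 0, 4, 0, -0.2, 13.6, 1.5],
    [-0.1, 0, 7, 0, -0.2, 13.6, 1.5],
    [-0.1, 0, 8.5, 0, -0.2, 13.6, 1.5],
    [-0.1, 0, 8.5, 0, -0.2, 13.6, 1.5]
  ]
}}

```text
time: 14.0
position: [0.4994, 0.3396, 0.0844]
eef_rot: [[0.173, 0.985, -0.002], [0.985, -0.173, -0.0], [-0.0, -0.002, -1.0]]
contact_force: [0.4, -0.6, -1.8]
finger_gap: 0.0292
```

Run:
```python
from h import *
b=snap('side','s6.png');a=snap('top','t6.png')
cv2.imwrite('pics/c6.png',cv2.resize(b['frame'][230:384,140:340],(800,616),interpolation=3)[:600,:,::-1])
print(go([.5,.340,.0715],-10))
z=.018
s=arm.read_state()
for x,y,q in[(-14,55,0),(-14,-55,0),(14,55,0),(-14,55,35),(14,55,35),(-14,-55,35)]:
  t=np.radians(-10);p=np.array([.499,.342])+np.array([[np.cos(t),-np.sin(t)],[np.sin(t),np.cos(t)]])@[x/1e3,y/1e3]
  print(x,y,q,((proj(b,[*p,z+q/1e3])-[140,230])*4).round())
```

```text
[-0.04, -0.04, 1.52, 0.08, -0.13, 0.05]
-14 55 0 [334. 713.]
-14 -55 0 [480. 448.]
14 55 0 [267. 673.]
-14 55 35 [327. 667.]
14 55 35 [257. 626.]
-14 -55 35 [479. 399.]
```

View pics/c6.png

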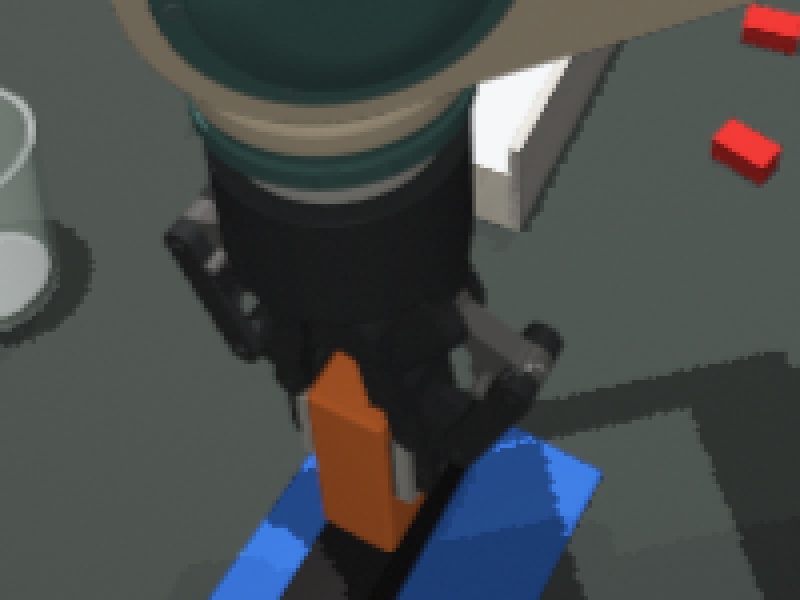

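The crop shows the sweeper upright over the mat, with its handle at (350,450) and blue visible on both sides. I lower it and release.

Call:
{"method": "step_arm", "body": {
  "motion": [
    [0, 0, 0.6, 0, 0, 0, 1.5],
    [0, 0, 1.1, 0, 0, 0, 1.5],
    [0, 0, 1.5, 0, 0, 0, 1.5],
    [0, 0, 1.5, 0, 0, 0, 1.5]
  ]
}}

```text
time: 14.6
position: [0.5002, 0.3401, 0.0711]
eef_rot: [[0.173, 0.985, 0.001], [0.985, -0.173, 0.001], [0.002, 0.001, -1.0]]
contact_force: [1.4, 0.4, -2.6]
finger_gap: 0.0293
```

Call:
{"method": "step_arm", "body": {
  "motion": [
    [0, 0, 0, 0, 0, 0, 3.6],
    [0, 0, 0, 0, 0, 0, 5],
    [0, 0, 0, 0, 0, 0, 8.5],
    [0, 0, 0, 0, 0, 0, 8.5],
    [0, 0, -3, 0, 0, 0, 8.5],
    [0, 0, -7, 0, 0, 0, 8.5],
    [0, 0, -12, 0, 0, 0, 8.5],
    [0, 0, -16, 0, 0, 0, 8.5]
  ]
}}

```text
time: 15.6
position: [0.5002, 0.34, 0.2336]
eef_rot: [[0.173, 0.985, 0.003], [0.985, -0.173, 0.002], [0.003, 0.002, -1.0]]
contact_force: [0.2, 0.6, 0.6]
finger_gap: 0.0848
```

Call:
{"method": "step_arm", "body": {
  "motion": [
    [-5, 0, 0, 0, 0, 0, 8.5],
    [-11, 0, 0, 0, 0, 0, 8.5],
    [-17, 0, 0, 0, 0, 0, 8.5],
    [-23, 0, 0, 0, 0, 0, 8.5],
    [-28, 0, 0, 0, 0, 0, 8.5],
    [-33, 0, 0, 0, 0, 0, 8.5],
    [-36, 0, 0, 0, 0, 0, 8.5],
    [-36, 0, 0, 0, 0, 0, 8.5]
  ]
}}

```text
time: 16.6
position: [0.4378, -0.0161, 0.2329]
eef_rot: [[0.176, 0.984, 0.003], [0.984, -0.176, 0.002], [0.003, 0.003, -1.0]]
contact_force: [0.8, 0.4, -0.1]
finger_gap: 0.0846
```

Run:
```python
from h import *
b=snap('side','s7.png');a=snap('top','t7.png')
A=cv2.resize(a['frame'][100:270,80:310],(690,510),interpolation=3)
cv2.imwrite('pics/c7.png',A[:,:,::-1]);print(arm.read_state()['position'],arm.read_state()['time'])
```

```text
[ 0.43806293 -0.01437399  0.23274402] 16.7
```

View pics/c7.png

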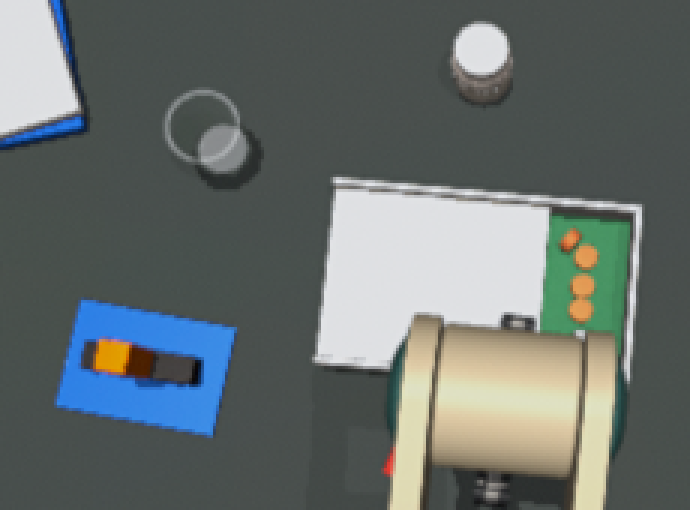

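View pics/s7.png

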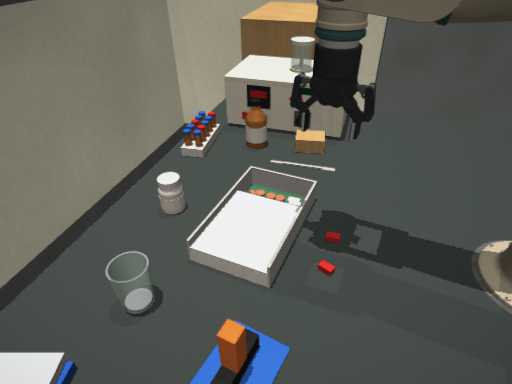

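```bash
python3 -c "
from station import arm
print(arm.hand_in())"
```

```text
the job is handed in; nothing more can be done
None
```

I picked up the sweeper by its handle and made two passes along the deck, with the foot carried about 2 mm above it. I then stood it back on the blue mat, released it and drew the arm clear. The job was handed in at about 17 s of the 58 s allowed.

**Slugs:** all four discs and both bars showed in the trough after the second pass, and the deck was empty. In the last top view the arm hid the bars, but the last side view still shows them in the trough. One disc lies tilted against the side of the trough. The gripper stayed well above the slugs throughout, so only the sweeper touched them.

**Sweeper:** it stands upright on the mat and the gripper is off it. My rough estimates put its centre up to about 5 mm from the mat's centre. The top-view foot edges say about 5 mm, while the arm's release position says about 2 mm. I also turned it about 8° from its starting angle, to line up with the mat.

**Bystanders:** by eye, the bottle, jar, beaker, box, spatula and both red look-alikes are where they were in the first side view. I did not measure them. The contact forces read at the end of each move were no more than about 4 N.

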